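# Overhead lamp: lever to full, then switch on

### The job

Get the overhead lamp ready at full brightness: with the fingertips, push the red lever on the green regulator along its slot, past the half-brightness detent, until it rests at the second stop by the yellow mark, and only then press the red-striped half of the white rocker on the grey wall box so that it clicks over to on. Only push and press: do not pinch the lever, and leave the tin, jar, applicator and tags where they are.

Things in the scene. Friction and masses are not known exactly. Their poses are not given: they have to be found in the camera images.
- regulator: Green lamp regulator screwed to the shelf, 96 x 176 x 60 mm high (base flange included). Origin: centre of its underside; z up. The lever's slot runs along its y axis in the middle of the top (two guide strips stand 2 mm above the top). White marks beside the slot at y = -39 mm (off) and +4 mm (first detent, half), yellow mark at y = +39 mm (second stop, full).
- lever (a joint): Lever slide along the regulator's +y, in m: 0 off end, 0.043 first detent (half), 0.078 second stop (full, hard). Free from 0 to 0.008, where it starts. A spring then resists: about 6 N to push into the first detent, 6 N again to push on out of it. Let go below about 0.025 it slips back to off, from 0.026 to 0.060 into the first detent; beyond 0.062 it snaps to the second stop and stays.
- lever_knob (a point): Centre of the lever's red round knob, upright, 29 mm across at most, reaching from 19 mm below this point to 19 mm above it. This point is 87 mm above the shelf (27 mm above the regulator's top). It moves with the lever.
- wallbox: Grey plastic wall box screwed to the shelf, 110 x 90 x 50 mm high, the rocker on top in its middle. Origin: centre of its underside; z up. The rocker's red-striped ON half lies on its +x side.
- rocker (a joint): Rocker angle in rad: 0 = off (red-striped half up), 0.44 = on (red-striped half down). It turns about the wall box's y axis, 56 mm above the shelf; it clicks over at 0.22 and stays at either end. About 5 N on the striped half clicks it over. It starts off.
- rocker_on (a point): Point to press on the upper face of the rocker's red-striped half, 20 mm along that half from the rocker's middle, moving with the rocker; it stands about 68 mm above the shelf when off and about 60 mm when on. The rocker is 64 x 36 mm.
- tin: Battered closed tin tag box, 109 x 169 x 64 mm high. Origin: centre of its underside.
- jar: Squat amber glass jar of tag pins, 68 mm across, 75 mm high. Origin: centre of its underside.
- applicator: Silver zinc applicator bottle standing upright, 48 mm across, about 155 mm high, spout to its -x side. Origin: centre of its underside.
- tag1: White polymer lamb tag lying flat, 42 x 20 x 4 mm with a 9 mm high round boss. Origin: centre of its underside.
- tag2: White polymer lamb tag lying flat, 42 x 20 x 4 mm with a 9 mm high round boss. Origin: centre of its underside.
- tag3: White polymer lamb tag lying flat, 42 x 20 x 4 mm with a 9 mm high round boss. Origin: centre of its underside.
- tag4: White polymer lamb tag lying flat, 42 x 20 x 4 mm with a 9 mm high round boss. Origin: centre of its underside.
Not all that is in view belongs to the job. What is shaped like the regulator but pink is not meant.

How it is judged:
By the outcome, as a careful person would: the job done as asked, in the order asked, and still so for the second after the job is handed in, with the robot touching nothing.
It also fails if it takes over 38 s, if anything falls off the work surface, if the arm or the gripper's body presses on something with over 40 N, if the wrist force passes 120 N, or if a joint passes its speed limit or range.

### The arm

A 6-joint arm with a two-finger parallel gripper is mounted at the origin on the work surface. World frame = base frame: x ahead of the robot, y to its left, z up, the work surface at z = 0. Lengths are in mm, angles in rad, forces in N, time in s.
With the tool pointing down it reaches from about 300 to 775 mm from the base axis. Payload 14.6 kg.
Tool frame: the origin (TCP) lies at the very end of the fingers, on their centre line; the grasp point (between the pads) lies 19 mm behind it; z points along the fingers, y is the line along which they close (so a half turn about z gives the same grasp; the last joint's range is limited). The gripper opens to 94 mm and grips with 3 to 60 N. Pads are 16 mm wide; open, the fingers measure 119 mm over their backs; the gripper's body (75 mm by 177 mm) begins 78 mm behind the grasp point.
Start: joints at [-1.281, 0.3, 1.521, -0, 1.321, -0.067], TCP at [192.095, -515.353, 205.446] pointing down, gripper open.
Joint ranges: [-3.03, 3.03], [-0.79, 2.21], [0.23, 2.52], [-1.04, 4.18], [0, 3.07], [-2.55, 2.55]. Speed limits (rad/s): [2.22, 2.22, 2.57, 3.14, 3.14, 3.14].

### API

Orientations are given as [roll, pitch, yaw] about the fixed x, y, z axes, in that order (R = Rz(yaw) Ry(pitch) Rx(roll)).
In Python, from cell import manip gives the robot as it stands. The module is installed in compiled form; this text tells all that it offers.
- The arm moves only by the shell command python3 -m inch 'ROWS' [FORCE]. ROWS is JSON, a list of rows, each an object of numbers: "gripper": the opening, from 0 (shut) to 1 (fully open); "dx", "dy", "dz": the shift along the world's x, y, z in m; "wx", "wy", "wz": the turn, a rotation vector about the world's x, y, z in degrees. A call has exactly 5 rows; each row is the pose to reach, as a shift and turn from the pose commanded when the call began; what a row does not reach only later rows make up. A row lasts 1/12 s, in which the tool goes at most 41.7 mm and 7.16 degrees, less where a joint would pass 70% of its speed; a pose out of reach is approached as far as the arm can. A call with a gripper value outside its range is refused whole. The fingers move at their own pace and stop on an object; FORCE is the grip in N (left out, the last holds). Time passes only in rows, so rows that repeat a pose let the fingers close, or fill a call up. It gives the time, the measured TCP pose, the force, the opening and the grip force at its end, in the units of the state.
- manip.read_state(): the state, without advancing time (a new reading comes with each control period).
- manip.camera(name): name is "scene" or "top"; returns the picture (400x640x3 uint8, blue, green, red); there is no depth.
- manip.camera_info(name): a dict with "camera_matrix" (3x3 intrinsics, pixels), "R" (3x3) and "t" (3): a world point X has camera coordinates R X + t. Camera axes: x right, y down, z forward; pixel columns grow to the right and rows downward; lengths in mm; the calibration is good to about 2 mm. A picture is of the moment at which its call begins. camera_info takes no time and is no camera call.
- manip.sign_off(): hands the job in; it is judged then, once.
The state is a dict: "clock": time; "joints": joint angles; "qd": joint speeds; "effort": joint torques, N m; "eef_pos": TCP position; "eef_rot": TCP orientation; "wrist_force": force on the tool from outside, world axes, zero at the start; "moment": the same for the moment, N m; "finger_gap": finger opening in mm; "finger_force": force on a finger pad.
Only numpy, scipy, OpenCV 4.12 (cv2) and the standard library are available. Lean on these libraries where they do the work, as an engineer would, in place of code of your own. Each camera call takes 0.05 s, during which the arm holds its last target. There are 200 camera calls.

## Working session

There is one attempt and no reset: what is moved stays moved. The work goes in short steps, Python scripts to look and compute and a shell command to move; the robot and the scene stay as the last step left them, time stands still between calls to the robot, and variables do not carry over. Pictures are saved under pics/ and viewed, at most 10 in all, crops included, and the job is handed in when it is done.

```bash
mkdir -p pics; python3 - <<'E'
from cell import manip
import cv2,numpy as np
for n in("scene","top"):
    cv2.imwrite(f"pics/{n}0.png",manip.camera(n)); i=manip.camera_info(n); print(n,np.round(i["camera_matrix"],1).tolist(),np.round(-np.array(i["R"]).T@i["t"]).tolist(),np.round(i["R"],2).tolist())
E
```

```text
scene [[476.3, 0.0, 307.6], [0.0, 476.3, 204.6], [0.0, 0.0, 1.0]] [1356.0, 350.0, 980.0] [[-0.37, 0.93, 0.01], [0.65, 0.26, -0.71], [-0.67, -0.25, -0.7]]
top [[454.2, 0.0, 312.6], [0.0, 454.2, 200.2], [0.0, 0.0, 1.0]] [350.0, 8.0, 963.0] [[0.16, -0.99, 0.0], [-0.97, -0.15, -0.21], [0.21, 0.03, -0.98]]
```

View pics/top0.png

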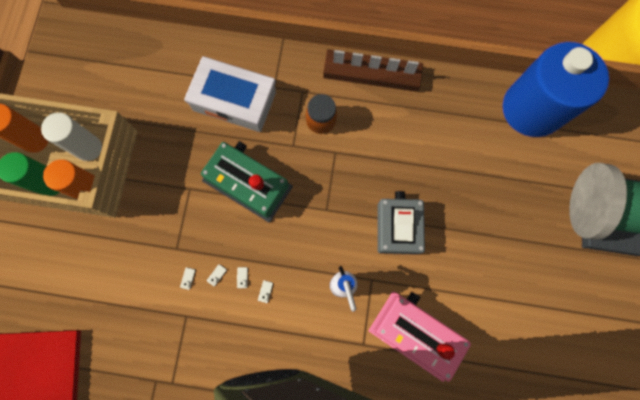

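View pics/scene0.png

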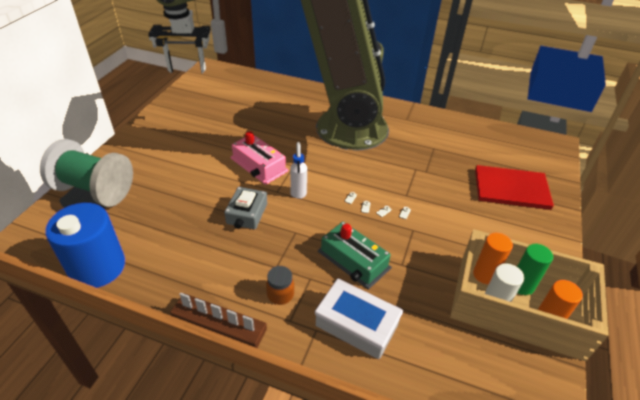

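Candidates for the lever are the red knob on the green regulator (top 256,182) and the one on the pink decoy (446,351), so green it is. The rocker is the white plate on the grey box at (404,225), with its red stripe at about (404,212). Now I'll measure both and check them in a close crop.

```bash
cat > h.py <<'E'
from cell import manip
import cv2,numpy as np
def ray(n,p):
    i=manip.camera_info(n);R=np.array(i["R"]);K=np.array(i["camera_matrix"])
    return -R.T@np.array(i["t"]).ravel(), R.T@np.linalg.inv(K)@[p[0],p[1],1]
def plane(n,p,z):
    c,d=ray(n,p); return c+d*(z-c[2])/d[2]
def tri(a,b):
    (c1,d1),(c2,d2)=ray("top",a),ray("scene",b)
    s=np.linalg.lstsq(np.c_[d1,-d2],c2-c1,rcond=None)[0]
    return (c1+s[0]*d1+c2+s[1]*d2)/2
def blobs(im,lo,hi,box,minA=4):
    x0,y0,x1,y1=box; h=cv2.cvtColor(im,cv2.COLOR_BGR2HSV)[y0:y1,x0:x1]
    lo=np.array(lo);hi=np.array(hi)
    if lo[0]<0: h=h.copy(); h[...,0]=(h[...,0].astype(int)+90)%180; lo=lo+[90,0,0]; hi=hi+[90,0,0]
    m=cv2.inRange(h,lo,hi)
    n,l,s,c=cv2.connectedComponentsWithStats(m)
    return [(int(s[k,4]),np.round(c[k]+[x0,y0],1).tolist(),cv2.minAreaRect(np.argwhere(l==k)[:,::-1].astype(np.float32)+np.float32([x0,y0]))) for k in range(1,n) if s[k,4]>=minA]
E
python3 - <<'E'
from h import *
T=cv2.imread("pics/top0.png");S=cv2.imread("pics/scene0.png")
red=([-8,130,90],[8,255,255])
for nm,im,b1,b2 in(("top",T,(195,135,300,225),(375,190,430,260)),("scene",S,(315,215,395,290),(222,180,270,230))):
    print(nm,"knob",blobs(im,*red,b1),"\n yellow",blobs(im,[18,110,130],[35,255,255],b1),"\n white",blobs(im,[0,0,150],[180,70,255],b1),"\n stripe",blobs(im,[-8,70,90],[8,255,255],b2),"\n rock",blobs(im,[0,0,170],[180,60,255],b2,20),"\n green",blobs(im,[55,80,30],[95,255,255],b1,200))
s=manip.read_state();print(s["clock"],s["eef_pos"],s["eef_rot"],s["finger_gap"])
c=np.hstack([cv2.resize(T[135:235,190:310],None,fx=4,fy=4),cv2.resize(T[185:285,370:450],None,fx=4,fy=4)])
cv2.imwrite("pics/crop.png",c)
E
```

```text
top knob [(149, [254.5, 181.1], ((254.5, 181.5), (13.0, 13.0), 90.0))] 
 yellow [(52, [219.6, 177.9], ((219.60003662109375, 177.8000030517578), (6.260990142822266, 8.049844741821289), 26.56505012512207))] 
 white [(5, [223.0, 145.0], ((223.00001525878906, 145.0), (1.4142134189605713, 1.4142134189605713), 45.0)), (72, [236.9, 165.2], ((236.91412353515625, 165.1394805908203), (34.9835090637207, 2.0308778285980225), 31.607501983642578)), (81, [232.8, 177.2], ((232.8401641845703, 177.25820922851562), (42.18934631347656, 2.145907402038574), 31.759479522705078)), (4, [204.5, 171.5], ((204.5, 171.5), (1.0, 1.0), 90.0)), (22, [234.0, 186.5], ((234.00003051757812, 186.50001525878906), (3.130495071411133, 6.260990142822266), 26.56505012512207)), (26, [259.5, 193.5], ((258.9230651855469, 193.11538696289062), (14.422204971313477, 1.941450595855713), 33.690067291259766)), (25, [251.4, 197.3], ((251.46153259277344, 197.3076629638672), (3.3282015323638916, 7.211102485656738), 33.6900634765625)), (8, [263.1, 208.1], ((263.0, 208.0), (2.0, 2.0), 90.0))] 
 stripe [(48, [404.0, 212.5], ((404.0, 212.5),
[... 1279 characters left out ...]
7)), (8, [369.1, 267.9], ((369.0, 268.0), (2.0, 2.0), 90.0)), (195, [342.6, 285.5], ((345.0, 284.0), (30.0, 10.0), 0.0))] 
 stripe [(37, [264.4, 181.8], ((264.0, 182.0), (4.0, 10.0), 90.0)), (11, [241.7, 200.8], ((242.0270538330078, 200.8378448486328), (6.247161388397217, 1.3151918649673462), 9.462323188781738))] 
 rock [(177, [246.3, 197.2], ((245.70004272460938, 197.10000610351562), (13.86362075805664, 16.546903610229492), 26.56505012512207))] 
 green [(1451, [354.0, 257.4], ((354.60552978515625, 251.85394287109375), (69.08789825439453, 36.70575714111328), 35.83765411376953))]
0.1 [ 192.01863479 -515.15547333  204.9649176 ] [-3.14058926e+00 -2.75023141e-05  3.56786913e-01] 93.9508306206608
```

View pics/crop.png

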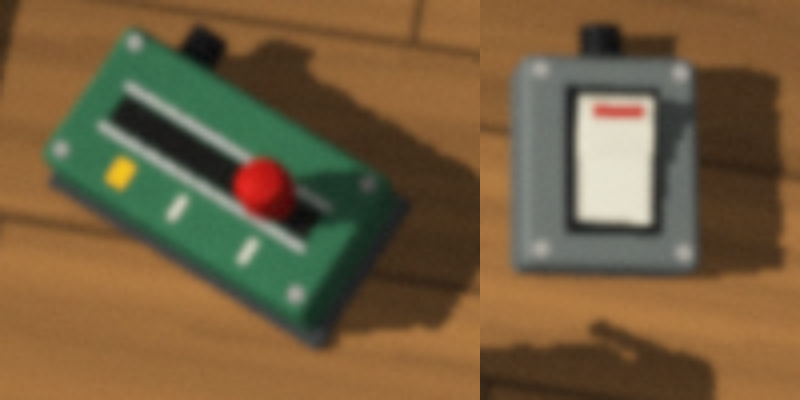

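The crop shows the green regulator with its red knob at the off end (top 254.5,181), yellow mark at (219.6,178) and white marks at (234,186.5) and (251.4,197). The rocker's red stripe is at (404,212.5).

```bash
python3 - <<'E'
from h import *
P=lambda p,z:plane("top",p,z)
y,h,o=P((219.6,177.9),60),P((234,186.5),60),P((251.4,197.3),60)
u=(y-o)/np.linalg.norm(y-o);print("marks",y,h,o,np.linalg.norm(y-o),"u",u,np.degrees(np.arctan2(u[1],u[0])))
print("knob tri",tri((254.5,181.1),(346.1,230.7)),"plane87",P((254.5,181.1),87))
st=P((404,212.5),70);c=P((403.2,225.4),60);print("stripe",st,"rocker c",c, "white far end", P((403,240),52))
print("box dir",P((404,196),50)-P((404,255),50))
print("jar",P((321,104),75),"appl",P((344,284),100))
E
```

```text
marks [558.27387942 230.95202222  60.        ] [545.06542781 198.26633428  60.        ] [528.4080446  158.96050629  60.        ] 77.94065983203649 u [0.38318684 0.92367086 0.        ] 67.46877715016008
knob tri [556.43944205 154.22410834  87.41566789] plane87 [556.4932493 154.4340949  87.       ]
stripe [ 543.76186046 -149.81813953   70.        ] rocker c [ 519.45390349 -153.01410126   60.        ] white far end [ 491.3313211  -157.45700731   52.        ]
box dir [120.57364952  13.89443965   0.        ]
jar [745.23082343  49.42256719  75.        ] appl [384.44001526 -49.25106383 100.        ]
```

```bash
A='[{"gripper":0,"dx":0.017,"dy":0.031,"wz":2.4},{"gripper":0,"dx":0.035,"dy":0.063,"wz":4.7},{"gripper":0,"dx":0.052,"dy":0.094,"wz":7},{"gripper":0,"dx":0.07,"dy":0.126,"wz":9.4},{"gripper":0,"dx":0.087,"dy":0.157,"wz":11.8}]'; true
python3 -m inch '[{"gripper":0,"dx":0.017,"dy":0.031,"wz":2.4},{"gripper":0,"dx":0.035,"dy":0.063,"wz":4.7},{"gripper":0,"dx":0.052,"dy":0.094,"wz":7},{"gripper":0,"dx":0.07,"dy":0.126,"wz":9.4},{"gripper":0,"dx":0.087,"dy":0.157,"wz":11.8}]' 20
python3 -m inch '[{"gripper":0,"dx":0.017,"dy":0.031,"wz":2.4},{"gripper":0,"dx":0.035,"dy":0.063,"wz":4.7},{"gripper":0,"dx":0.052,"dy":0.094,"wz":7},{"gripper":0,"dx":0.07,"dy":0.126,"wz":9.4},{"gripper":0,"dx":0.087,"dy":0.157,"wz":11.8}]'
```

```text
validation failed for argument at $[0]...
validation failed for argument at $[0]...
```

```bash
python3 -m inch '[{"gripper":0,"dx":0.017,"dy":0.031,"dz":0,"wx":0,"wy":0,"wz":2.4},{"gripper":0,"dx":0.035,"dy":0.063,"dz":0,"wx":0,"wy":0,"wz":4.7},{"gripper":0,"dx":0.052,"dy":0.094,"dz":0,"wx":0,"wy":0,"wz":7},{"gripper":0,"dx":0.07,"dy":0.126,"dz":0,"wx":0,"wy":0,"wz":9.4},{"gripper":0,"dx":0.087,"dy":0.157,"dz":0,"wx":0,"wy":0,"wz":11.8}]' 20
```

```text
clock: 0.52
eef_pos: [279.5, -356.6, 205.2]
eef_rot: [-3.141, -0.0, 0.564]
wrist_force: [1.5, -0.8, -0.7]
finger_gap: 64.1
finger_force: 0.0
```

```bash
python3 -m inch '[{"gripper":0,"dx":0.017,"dy":0.031,"dz":0,"wx":0,"wy":0,"wz":2.4},{"gripper":0,"dx":0.035,"dy":0.063,"dz":0,"wx":0,"wy":0,"wz":4.7},{"gripper":0,"dx":0.052,"dy":0.094,"dz":0,"wx":0,"wy":0,"wz":7},{"gripper":0,"dx":0.07,"dy":0.126,"dz":0,"wx":0,"wy":0,"wz":9.4},{"gripper":0,"dx":0.087,"dy":0.157,"dz":0,"wx":0,"wy":0,"wz":11.8}]'
python3 -m inch '[{"gripper":0,"dx":0.017,"dy":0.031,"dz":0,"wx":0,"wy":0,"wz":2.4},{"gripper":0,"dx":0.035,"dy":0.063,"dz":0,"wx":0,"wy":0,"wz":4.7},{"gripper":0,"dx":0.052,"dy":0.094,"dz":0,"wx":0,"wy":0,"wz":7},{"gripper":0,"dx":0.07,"dy":0.126,"dz":0,"wx":0,"wy":0,"wz":9.4},{"gripper":0,"dx":0.087,"dy":0.157,"dz":0,"wx":0,"wy":0,"wz":11.8}]'
python3 -m inch '[{"gripper":0,"dx":0.017,"dy":0.031,"dz":0,"wx":0,"wy":0,"wz":2.4},{"gripper":0,"dx":0.035,"dy":0.063,"dz":0,"wx":0,"wy":0,"wz":4.7},{"gripper":0,"dx":0.052,"dy":0.094,"dz":0,"wx":0,"wy":0,"wz":7},{"gripper":0,"dx":0.07,"dy":0.126,"dz":0,"wx":0,"wy":0,"wz":9.4},{"gripper":0,"dx":0.087,"dy":0.157,"dz":0,"wx":0,"wy":0,"wz":11.8}]'
```

```text
clock: 0.93
eef_pos: [366.5, -199.6, 205.4]
eef_rot: [-3.142, -0.0, 0.771]
wrist_force: [0.9, -0.6, -0.5]
finger_gap: 30.6
finger_force: 0.0
clock: 1.35
eef_pos: [453.6, -42.5, 205.4]
eef_rot: [-3.141, 0.0, 0.977]
wrist_force: [0.1, -0.6, -0.2]
finger_gap: 0.6
finger_force: 0.0
clock: 1.77
eef_pos: [540.5, 114.6, 205.1]
eef_rot: [-3.141, 0.0, 1.183]
wrist_force: [0.3, -0.3, -0.5]
finger_gap: 0.4
finger_force: 0.0
```

```bash
python3 -m inch '[{"gripper":0,"dx":0,"dy":0,"dz":-0.035,"wx":0,"wy":0,"wz":0},{"gripper":0,"dx":0,"dy":0,"dz":-0.07,"wx":0,"wy":0,"wz":0},{"gripper":0,"dx":0,"dy":0,"dz":-0.1,"wx":0,"wy":0,"wz":0},{"gripper":0,"dx":0,"dy":0,"dz":-0.12,"wx":0,"wy":0,"wz":0},{"gripper":0,"dx":0,"dy":0,"dz":-0.128,"wx":0,"wy":0,"wz":0}]'
python3 -m inch '[{"gripper":0,"dx":0.002,"dy":0.005,"dz":0,"wx":0,"wy":0,"wz":0},{"gripper":0,"dx":0.004,"dy":0.009,"dz":0,"wx":0,"wy":0,"wz":0},{"gripper":0,"dx":0.006,"dy":0.014,"dz":0,"wx":0,"wy":0,"wz":0},{"gripper":0,"dx":0.008,"dy":0.018,"dz":0,"wx":0,"wy":0,"wz":0},{"gripper":0,"dx":0.0096,"dy":0.023,"dz":0,"wx":0,"wy":0,"wz":0}]'
```

```text
clock: 2.18
eef_pos: [538.5, 112.5, 74.1]
eef_rot: [-3.137, 0.003, 1.181]
wrist_force: [0.4, 0.5, 0.2]
finger_gap: 0.4
finger_force: 0.0
clock: 2.6
eef_pos: [550.6, 135.9, 78.8]
eef_rot: [3.139, -0.0, 1.181]
wrist_force: [1.0, -6.2, 3.3]
finger_gap: 0.3
finger_force: 2.7
```

```bash
python3 -m inch '[{"gripper":0,"dx":0.0023,"dy":0.0055,"dz":0,"wx":0,"wy":0,"wz":0},{"gripper":0,"dx":0.0046,"dy":0.0111,"dz":0,"wx":0,"wy":0,"wz":0},{"gripper":0,"dx":0.0069,"dy":0.0166,"dz":0,"wx":0,"wy":0,"wz":0},{"gripper":0,"dx":0.0092,"dy":0.0222,"dz":0,"wx":0,"wy":0,"wz":0},{"gripper":0,"dx":0.0115,"dy":0.0277,"dz":0,"wx":0,"wy":0,"wz":0}]'
python3 -m inch '[{"gripper":0,"dx":0.0015,"dy":0.0037,"dz":0,"wx":0,"wy":0,"wz":0},{"gripper":0,"dx":0.0031,"dy":0.0074,"dz":0,"wx":0,"wy":0,"wz":0},{"gripper":0,"dx":0.0046,"dy":0.0111,"dz":0,"wx":0,"wy":0,"wz":0},{"gripper":0,"dx":0.0061,"dy":0.0148,"dz":0,"wx":0,"wy":0,"wz":0},{"gripper":0,"dx":0.0077,"dy":0.0185,"dz":0,"wx":0,"wy":0,"wz":0}]'
python3 - <<'E'
from h import *
i=manip.camera("top");cv2.imwrite("pics/t2.png",cv2.resize(i[100:240,170:370],None,fx=4,fy=4))
E
```

```text
clock: 3.02
eef_pos: [561.3, 164.2, 77.5]
eef_rot: [-3.141, -0.0, 1.181]
wrist_force: [-0.3, -0.5, -0.2]
finger_gap: 0.2
finger_force: 0.0
clock: 3.43
eef_pos: [569.0, 182.3, 77.4]
eef_rot: [-3.141, -0.0, 1.18]
wrist_force: [-1.4, -0.5, 1.0]
finger_gap: 0.1
finger_force: 0.5
```

View pics/t2.png

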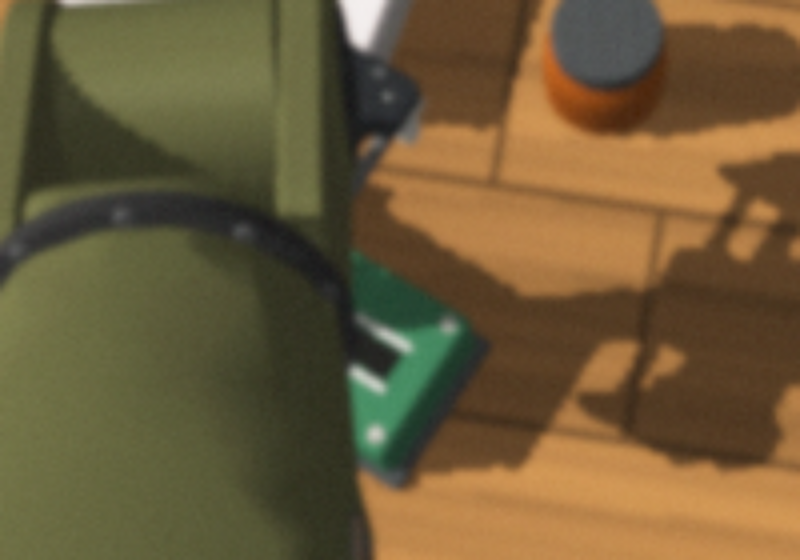

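The arm hides the knob in this view: only the off end of the slot is visible, and it's empty. From the TCP, the lever is at about 0.061, so I'll push on slowly to the stop.

```bash
python3 -m inch '[{"gripper":0,"dx":0.0010,"dy":0.0024,"dz":0,"wx":0,"wy":0,"wz":0},{"gripper":0,"dx":0.0020,"dy":0.0048,"dz":0,"wx":0,"wy":0,"wz":0},{"gripper":0,"dx":0.0030,"dy":0.0072,"dz":0,"wx":0,"wy":0,"wz":0},{"gripper":0,"dx":0.0040,"dy":0.0097,"dz":0,"wx":0,"wy":0,"wz":0},{"gripper":0,"dx":0.0050,"dy":0.0120,"dz":0,"wx":0,"wy":0,"wz":0}]'
python3 - <<'E'
from h import *
i=manip.camera("scene");b=blobs(i,[-8,130,90],[8,255,255],(315,215,395,290));print([(a,c) for a,c,_ in b])
for a,c,_ in b: print(plane("scene",c,87))
E
```

```text
clock: 3.9
eef_pos: [574.0, 194.1, 77.4]
eef_rot: [3.142, -0.0, 1.181]
wrist_force: [-0.5, -0.0, 0.4]
finger_gap: -0.0
finger_force: 0.0
[(143, [368.7, 246.5])]
[585.23095107 222.03611634  87.        ]
```

The lever snapped to the second stop: the knob is about 73 ± 3 mm from its start, against 70 mm expected, and nothing is touching it. Next I lift and move over to the rocker.

```bash
python3 -m inch '[{"gripper":0,"dx":-0.001,"dy":-0.002,"dz":0.02,"wx":0,"wy":0,"wz":0},{"gripper":0,"dx":-0.001,"dy":-0.002,"dz":0.045,"wx":0,"wy":0,"wz":0},{"gripper":0,"dx":-0.002,"dy":-0.02,"dz":0.07,"wx":0,"wy":0,"wz":-4},{"gripper":0,"dx":-0.005,"dy":-0.05,"dz":0.075,"wx":0,"wy":0,"wz":-10},{"gripper":0,"dx":-0.008,"dy":-0.084,"dz":0.075,"wx":0,"wy":0,"wz":-16}]'
python3 -m inch '[{"gripper":0,"dx":-0.003,"dy":-0.033,"dz":0,"wx":0,"wy":0,"wz":-6},{"gripper":0,"dx":-0.006,"dy":-0.066,"dz":0,"wx":0,"wy":0,"wz":-12},{"gripper":0,"dx":-0.01,"dy":-0.1,"dz":0,"wx":0,"wy":0,"wz":-18},{"gripper":0,"dx":-0.013,"dy":-0.133,"dz":0,"wx":0,"wy":0,"wz":-24},{"gripper":0,"dx":-0.016,"dy":-0.166,"dz":0,"wx":0,"wy":0,"wz":-30}]'
python3 -m inch '[{"gripper":0,"dx":-0.004,"dy":-0.035,"dz":0,"wx":0,"wy":0,"wz":-6},{"gripper":0,"dx":-0.007,"dy":-0.065,"dz":0,"wx":0,"wy":0,"wz":-11},{"gripper":0,"dx":-0.009,"dy":-0.085,"dz":0,"wx":0,"wy":0,"wz":-15},{"gripper":0,"dx":-0.01,"dy":-0.094,"dz":0,"wx":0,"wy":0,"wz":-15},{"gripper":0,"dx":-0.01,"dy":-0.094,"dz":0,"wx":0,"wy":0,"wz":-15}]'
python3 - <<'E'
from h import *
i=manip.camera("top");print(manip.read_state()["eef_pos"]);b=blobs(i,[-8,130,90],[8,255,255],(195,135,300,225))
for a,c,_ in b: print(a,c,plane("top",c,87))
i=manip.camera("scene");cv2.imwrite("pics/s3.png",cv2.resize(i[100:300,160:420],None,fx=3,fy=3))
E
```

```text
clock: 4.37
eef_pos: [566.5, 109.9, 154.7]
eef_rot: [3.139, -0.003, 0.898]
wrist_force: [0.1, -0.3, -0.6]
finger_gap: 0.5
finger_force: 0.0
clock: 4.78
eef_pos: [549.5, -57.7, 152.6]
eef_rot: [3.141, -0.0, 0.373]
wrist_force: [0.5, 0.1, 0.3]
finger_gap: 0.2
finger_force: 0.0
clock: 5.2
eef_pos: [539.7, -151.5, 152.4]
eef_rot: [3.142, 0.0, 0.116]
wrist_force: [0.0, 0.6, 0.6]
finger_gap: 0.6
finger_force: 0.0
[ 539.86442511 -150.16231488  152.38180505]
155 [224.1, 162.5] [584.79842941 221.71657028  87.        ]
```

View pics/s3.png

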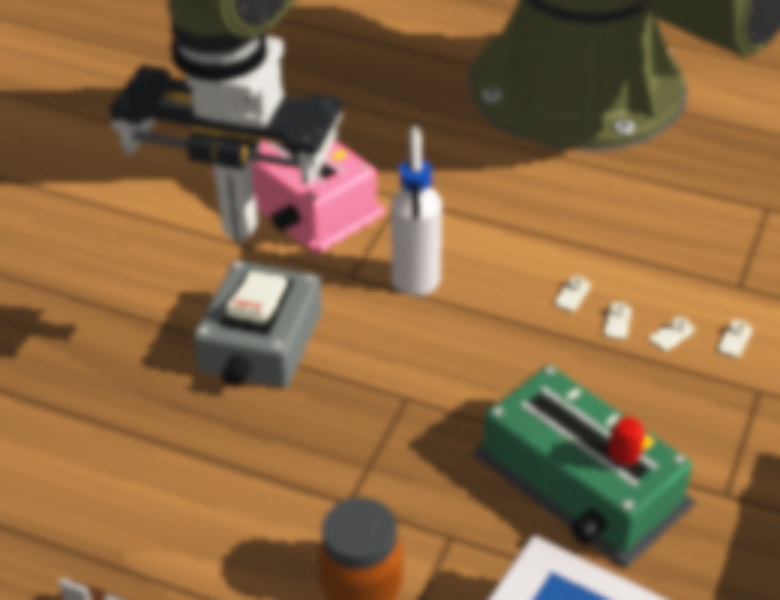

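The knob stands beside the yellow mark (crop 627,440), and the fingers are above the rocker's striped half. Now I press it.

```bash
python3 -m inch '[{"gripper":0,"dx":0,"dy":0,"dz":-0.03,"wx":0,"wy":0,"wz":0},{"gripper":0,"dx":0,"dy":0,"dz":-0.052,"wx":0,"wy":0,"wz":0},{"gripper":0,"dx":0,"dy":0,"dz":-0.064,"wx":0,"wy":0,"wz":0},{"gripper":0,"dx":0,"dy":0,"dz":-0.07,"wx":0,"wy":0,"wz":0},{"gripper":0,"dx":0,"dy":0,"dz":-0.073,"wx":0,"wy":0,"wz":0}]'
python3 -m inch '[{"gripper":0,"dx":0,"dy":0,"dz":-0.004,"wx":0,"wy":0,"wz":0},{"gripper":0,"dx":0,"dy":0,"dz":-0.008,"wx":0,"wy":0,"wz":0},{"gripper":0,"dx":0,"dy":0,"dz":-0.012,"wx":0,"wy":0,"wz":0},{"gripper":0,"dx":0,"dy":0,"dz":-0.016,"wx":0,"wy":0,"wz":0},{"gripper":0,"dx":0,"dy":0,"dz":-0.018,"wx":0,"wy":0,"wz":0}]'
```

```text
clock: 5.72
eef_pos: [540.0, -149.3, 79.1]
eef_rot: [-3.141, 0.001, 0.118]
wrist_force: [-0.2, 0.5, 0.1]
finger_gap: 0.1
finger_force: 0.0
clock: 6.13
eef_pos: [539.7, -150.1, 61.1]
eef_rot: [-3.141, 0.0, 0.116]
wrist_force: [1.2, 0.1, 4.8]
finger_gap: 0.7
finger_force: 2.5
```

```bash
python3 -m inch '[{"gripper":0,"dx":0,"dy":0,"dz":-0.001,"wx":0,"wy":0,"wz":0},{"gripper":0,"dx":0,"dy":0,"dz":-0.002,"wx":0,"wy":0,"wz":0},{"gripper":0,"dx":0,"dy":0,"dz":-0.002,"wx":0,"wy":0,"wz":0},{"gripper":0,"dx":0,"dy":0,"dz":-0.002,"wx":0,"wy":0,"wz":0},{"gripper":0,"dx":0,"dy":0,"dz":-0.002,"wx":0,"wy":0,"wz":0}]'
python3 -m inch '[{"gripper":0,"dx":0,"dy":0,"dz":0.02,"wx":0,"wy":0,"wz":0},{"gripper":0,"dx":0,"dy":0,"dz":0.05,"wx":0,"wy":0,"wz":0},{"gripper":0,"dx":0,"dy":0,"dz":0.08,"wx":0,"wy":0,"wz":0},{"gripper":0,"dx":0,"dy":0,"dz":0.11,"wx":0,"wy":0,"wz":0},{"gripper":0,"dx":0,"dy":0,"dz":0.13,"wx":0,"wy":0,"wz":0}]'
python3 - <<'E'
from h import *
i=manip.camera("scene");o=cv2.imread("pics/scene0.png")
f=lambda a:cv2.resize(a[170:290,215:395],None,fx=4,fy=4)[:, :]
z=lambda a:cv2.resize(a[180:235,220:275],None,fx=7,fy=7)
cv2.imwrite("pics/s4.png",np.hstack([z(o),z(i)]))
print([(a,c) for a,c,_ in blobs(i,[-8,130,90],[8,255,255],(315,215,395,290))])
E
```

```text
clock: 6.55
eef_pos: [540.0, -150.2, 60.7]
eef_rot: [3.141, -0.0, 0.116]
wrist_force: [-5.8, 2.4, 15.3]
finger_gap: 0.3
finger_force: 7.2
clock: 6.97
eef_pos: [540.1, -150.3, 192.3]
eef_rot: [3.141, -0.002, 0.116]
wrist_force: [-0.4, 0.1, 0.4]
finger_gap: 0.2
finger_force: 0.0
[(144, [368.7, 246.5])]
```

View pics/s4.png

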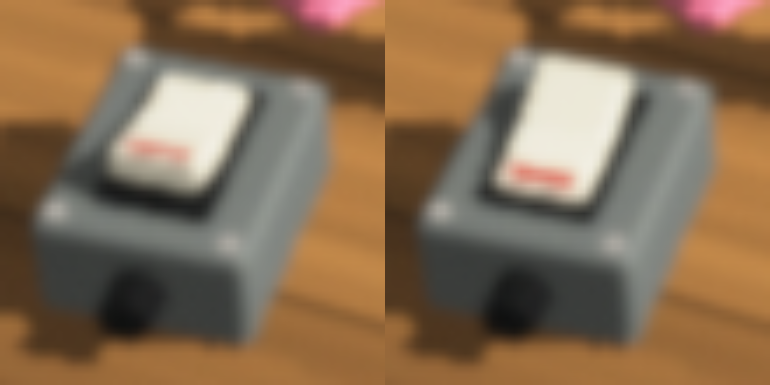

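The before/after pair shows the striped half now down (stripe at 540,175 in the right half). The knob is still at the full stop (scene 368.7,246.5), and the arm is clear, so I'm handing in.

```bash
python3 -c "
from cell import manip
print(manip.sign_off())"
```

```text
the job is handed in; nothing more can be done
None
```

I pushed the green regulator's lever to the second stop by the yellow mark, then clicked the rocker to on; the camera confirmed both, the arm was clear, and I handed the job in at about 7 s.

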